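Trip, refit and reset the bench protection unit

TASK

The fuel-cell bench's protection unit needs its module: press the test button so that the trip lever drops and the locking bolt draws back, then slide the long module, brass contacts first, fully home into the bay. Finally lift the trip lever back up so that the bolt locks the module in. Let only the button drop the lever: do not touch the lever before the module is home, and leave the main switch and everything else on the desk alone.

Things in the scene. Friction and masses are not known exactly. Their poses are not given: they have to be found in the camera images.
- unit: Protection unit, a fixed grey box 255 mm wide, about 0.6 m ahead; position and yaw (+-0.3 rad) vary. Origin on the desk; x away from the robot, y left, z up. 'u(x,y,z)' below is in this frame, mm. Left part (x -50..60, y -10..145): white sloping control face with, right to left, trip lever (y 25), test button (y 70), main switch (y 115). Right part: module bay, centre line y -60.
- bay_mouth (a point): Middle of the bay's floor between the fronts of its side cheeks, u(-65,-60,20). A shelf at this level runs from x -135 in front of it, y -110..-10, on into the slot: 57 wide, cheeks 24 high, end stop at x 50. Before the cheeks two guide plates, x -83..-64, flare outward as a funnel. Left of the mouth a bolt guide block, x -66..-50, 44 high, reaches to y 22.
- bay_roof (a point): Middle of the top front edge of the bay's clear roof, u(-44,-60,50). The roof is 6 mm thick, 24 mm above the bay floor, and covers the slot from here to the back (x 60); the first 21 mm behind the cheek fronts are open above, so fingers from above can push the module home there.
- control_face (a point): Middle of the white control face, u(5,67.5,85.6). The face rises away from the robot at 0.436 rad (25 degrees): height z = 60 + 0.466 (x + 50) mm for x -50..60, y -10..145; outward normal (-0.42, 0, 0.91) in the unit's frame.
- cassette: The long module: flat grey slab 100 x 54 x 20 mm, 0.13 to 0.25 kg, flat on the desk left or right of the unit, yaw within +-0.9 rad. Origin: centre of its underside; x along its length to the end with six small brass contacts on top; y across. Grip it across its width. Slot clearance 1.5 mm each side, 4 mm above. Home: rear edge at u x -50; push from behind at the last.
- cassette_nose (a point): Centre of the module's leading end face (brass contact end), 10 mm above its underside, 50 mm ahead of its origin. Fully home, against the end stop, it is at u(50,-60,30).
- test_button (a joint): Round black push button, 18 mm diameter, standing 11 mm proud of the control face between the two levers; moves 7 mm into the face along the normal. 0 = out, 0.007 = fully in. It starts to move at 1 N and trips the lever at about 5 N, near the end of its travel; springs out when released.
- button_top (a point): Centre of the button's top face, moves with it; at u(-16.6,70,87.7) when out.
- trip_lever (a joint): Black trip lever, the one next to the module bay, 55 mm long, with a paddle 24 mm wide and 12 mm thick, hinged along the unit's y. 0 = up (leans 0.10 rad away from the robot), 1.1 = dropped (leans 1.0 rad towards the robot, tip at about u(-36,25,118)). Starts up. Snaps up below 0.36, down above. Lift its end up and back along its arc with 2 to 4 N (a level push jams); not with the button held in.
- lever_pivot (a point): The trip lever's hinge axis at the middle of the lever, fixed, u(10,25,88).
- lever_tip (a point): Centre of the trip lever's end, 55 mm from its pivot.
- bolt (a joint): Steel locking bolt, 10 x 16 mm section, geared to the trip lever; slides along the unit's y at x -65..-55, z 22..38, just before the bay roof. 0 = shot 20 mm across the slot from its left side (lever up): blocks entry, or locks a module behind it; 0.026 = drawn back clear (lever dropped). A module sticking out more than 5 mm from home stops bolt and lever.
- main_switch (a joint): Second black lever of the same shape, the far left one, hinged at u(10,115,88), stiff; 0 = up, 1.1 = down. Starts up, within 0.1 rad. Leave it up.
- switch_tip (a point): Centre of the main switch's end, 55 mm from its pivot.
- blank: Spare blanking module, 62 x 54 x 20 mm, shorter and without brass contacts; loose on the other side of the unit from the long module. Leave alone. Origin under its centre.
- cup: Empty clear plastic cup, 72 mm diameter, 95 mm high, beside the unit. Origin under its centre.
- stack: Small fuel-cell stack, steel end plates 70 x 90 mm, 80 mm high, 0.8 kg, beside the unit. Origin under its centre.
- screwdriver: Screwdriver, about 200 mm, lying at the side. Origin under its middle.
- wrench: Wrench, about 180 mm, lying at the other side. Origin under its middle.

How it is judged:
On the way, in this order (a step that is already met when the one before it is completed fails the run):
1. the test button is pressed in and the trip lever has dropped (value of joint test_button above 0.004 m and value of joint trip_lever above 0.95 rad), for 0.04 s.
2. the long module is fully home in the bay, contacts first, with the lever still down (x of cassette_nose in the frame of unit above 0.0455 m and y of cassette_nose in the frame of unit between -0.066 and -0.054 m and z of cassette_nose in the frame of unit between 0.022 and 0.038 m and value of joint trip_lever above 0.9 rad), for 0.2 s.
3. the trip lever is lifted back up (x of cassette_nose in the frame of unit above 0.045 m and y of cassette_nose in the frame of unit between -0.066 and -0.054 m and z of cassette_nose in the frame of unit between 0.022 and 0.038 m and value of joint trip_lever below 0.1 rad), for 0.2 s.
At the end, for the whole second after the job is handed in: The long module lies at rest in the bay, contacts first, within 5 mm of its end stop; the trip lever is up (below 0.1 rad), the bolt is shot across behind the module (within 5 mm of its end), the button is out and the main switch is up (below 0.3 rad) (all of step 3 and value of joint bolt below 0.005 m and value of joint test_button below 0.002 m and value of joint main_switch below 0.3 rad and linear speed of cassette below 0.02 m/s); the robot touches nothing.
It fails at once if the trip lever is touched (over 1.5 N) while the long module is not home (contact force between any of the fingers, the arm and trip_lever above 1.5 N and x of cassette_nose in the frame of unit below 0.045 m).
It fails at once if the main switch is moved down (value of joint main_switch above 0.3 rad).
It fails at once if anything else on the desk (blanking module, cup, stack, screwdriver, wrench) is moved by more than 30 mm, or the cup is knocked over (distance of any of blank, cup, stack, screwdriver, wrench from where it was at the start of the episode above 0.03 m or angle between cup's own z axis and vertical above 0.6 rad).
It also fails if it takes over 72 s, if anything falls off the work surface, if the arm or the gripper's body presses on something with over 40 N, if the wrist force passes 120 N, or if a joint passes its speed limit or range.

ROBOT

A 6-joint arm with a two-finger parallel gripper is mounted at the origin on the work surface. World frame = base frame: x ahead of the robot, y to its left, z up, the work surface at z = 0. Lengths are in m, angles in rad, forces in N, time in s.
With the tool pointing down it reaches from about 0.25 to 0.775 m from the base axis. Payload 4 kg.
Tool frame: the origin (TCP) lies at the very end of the fingers, on their centre line; the grasp point (between the pads) lies 19 mm behind it; z points along the fingers, y is the direction in which the jaws open and shut (so a half turn about z gives the same grasp; the last joint's range is limited). The gripper opens to 94 mm and grips with 3 to 60 N. Pads are 16 mm wide; open, the fingers measure 119 mm over their backs; the gripper's body (75 mm by 177 mm) begins 78 mm behind the grasp point.
Start: joints at [1.096, 0.087, 1.371, -0, 1.684, -0.103], TCP at [0.2, 0.512, 0.206] pointing down, gripper open.
Joint ranges: [-3.1, 3.1], [-0.76, 2.03], [0.27, 2.55], [-1.08, 4.22], [0.17, 2.65], [-2.57, 2.57]. Speed limits (rad/s): [2.79, 2.79, 3.14, 3.14, 3.14, 3.14].

INTERFACE

Orientations are given as [roll, pitch, yaw] about the fixed x, y, z axes, in that order (R = Rz(yaw) Ry(pitch) Rx(roll)).
In Python, from bench import robot, cams, models gives the robot as it stands.
- The arm moves only by the tool step_arm, never from a script. Its argument "series" is a list of rows, each a list of 5 numbers: the gripper command: -1 is shut, 1 is fully open, values between are in proportion, then the shift along the tool's x, y, z in mm, then the turn about the tool's z in degrees. A call has 1 to 20 rows; each row is the pose to reach, as a shift and turn from the pose commanded when the call began, along the tool's axes at that moment; what a row does not reach only later rows make up. A row lasts 1/8 s, in which the tool goes at most 62.5 mm and 10.7 degrees, less where a joint would pass 70% of its speed; a pose out of reach is approached as far as the arm can. A call with a gripper value outside its range is refused whole. The fingers move at their own pace and stop on an object; the grip force is fixed at half the most. Time passes only in rows, so rows that repeat a pose let the fingers close. It gives the time, the measured TCP pose, the force and the opening at its end, in the units of the state.
- robot.get_obs(): the state, without advancing time (a new reading comes with each control period).
- cams.snapshot(name): name is "side" or "top"; returns a dict with "pixels" (480x640x3 uint8, red, green, blue), "fov_y" (degrees; the focal length in pixels is half the picture's height over the tangent of half this angle, whatever the lens; pixels are square), "cx", "cy" (the principal point, pixels), "R" (3x3) and "t" (3): a world point X has camera coordinates R X + t. Camera axes: x right, y down, z forward; pixel columns grow to the right and rows downward; lengths in m; the calibration is good to about 2 mm. A picture is of the moment at which its call begins. There is no depth.
- robot.close_job(): hands the job in, once; it reports no verdict.
Trained networks look in a picture, given as the dict that the camera call returned (one of the last four; its "shot" number tells which), for a name from the list of things; names that differ only in an ending like _2 or _b are one class to them, and where a whole thing is asked for, a point or a joint stands for the part that bears it (a point fixed in the world has none). Each returns a list of dicts, best first, with "p" (0 to 1); they miss things now and then, are a little off and sometimes report something else, mostly with a low value. They report only what shows in the picture. A call takes as long as a camera call.
- models.find_in(picture, label): "position" ([x, y, z] in m, in world coordinates, good to about 4 mm: the middle of the surface that is visible of it).
- models.pinpoint(picture, label): "position" ([x, y, z] in m, in world coordinates, good to about 4 mm: a listed point, or the origin of a listed thing).
The state is a dict: "time": time; "joint_positions": joint angles; "qvel": joint speeds; "joint_torque": joint torques, N m; "tool_pos": TCP position; "ee_rot": TCP orientation; "wrist_force": force on the tool from outside, world axes, zero at the start; "wrist_torque": the same for the moment, N m; "width": finger opening in m.
Only numpy, scipy, OpenCV 4.12 (cv2) and the standard library are available. Lean on these libraries where they do the work, as an engineer would, in place of code of your own. Each camera call takes 0.05 s, during which the arm holds its last target. There are 200 camera calls.

## Working session

There is one attempt and no reset: what is moved stays moved. The work goes in short steps, Python scripts to look and compute and a tool call to move; the robot and the scene stay as the last step left them, time stands still between calls to the robot, and variables do not carry over. Pictures are saved under pics/ and viewed, about 8 in all and at most 12, crops included, and the job is handed in when it is done.

Besides the shell and the picture viewer there is one more tool, called after "Emit:" by a JSON object that holds its "method" and its "body", one argument or row to a line. step_arm: Moves the arm, as the interface text tells. Its arguments: {"type":"object","properties":{"series":{"type":"array","items":{"type":"array","items":{"type":"number"}}}},"required":["series"]}

```bash
mkdir -p pics; ls
python3 - <<'E'
from bench import robot,cams,models
import cv2,numpy as np
print(robot.get_obs())
for n in ("side","top"):
    s=cams.snapshot(n); cv2.imwrite(f"pics/{n}0.png",s["pixels"][:,:,::-1])
    print(n,s["fov_y"],s["cx"],s["cy"],np.round(s["R"],3).tolist(),np.round(s["t"],3).tolist())
    for l in "bay_mouth bay_roof control_face cassette cassette_nose button_top lever_pivot lever_tip switch_tip blank cup stack screwdriver wrench unit".split():
        r=models.pinpoint(s,l); print(l,[(np.round(d["position"],4).tolist(),round(d["p"],2)) for d in r[:2]])
E
```

```text
pics
{'time': 0.0, 'joint_positions': array([ 1.09589464e+00,  8.79541916e-02,  1.37222410e+00, -4.60227355e-06,
        1.68362983e+00, -1.03125210e-01]), 'qvel': array([ 0.00138654,  0.00108914, -0.00226148,  0.00252777, -0.00075435,
       -0.00118251]), 'joint_torque': array([-4.35894333e-05, -3.40177310e+01, -3.02427328e+01,  7.18908501e-02,
        3.28500720e-02, -1.69117734e-04]), 'tool_pos': array([0.19956425, 0.51192539, 0.20431994]), 'ee_rot': array([-3.13938848e+00, -2.23516497e-04,  2.76981542e+00]), 'wrist_force': array([-0.17106348,  0.00750209, -0.1230199 ]), 'wrist_torque': array([ 0.03410602, -0.00157418,  0.0065615 ]), 'width': 0.09404984625269974}
side 47.8515970728804 315.51610062335925 239.55383790254123 [[0.896, -0.444, -0.012], [-0.302, -0.588, -0.75], [0.326, 0.676, -0.661]] [-0.484, 0.221, 1.579]
bay_mouth [([0.5756, -0.0015, 0.0222], 0.9), ([0.4176, 0.3355, -0.0004], 0.37)]
bay_roof [([0.5978, 0.0021, 0.0499], 0.68)]
control_face [([0.6493, 0.124, 0.0817], 0.72)]
cassette [([0.4196, 0.337, 0.0004], 0.87)]
cassette_nose [([0.467, 0.364, 0.0072], 0.95)]
butto
[... 762 characters left out ...]
([0.6507, 0.1244, 0.0833], 0.59)]
cassette [([0.4231, 0.3408, 0.0003], 0.91)]
cassette_nose [([0.4623, 0.3649, 0.0105], 0.97)]
button_top [([0.6286, 0.1292, 0.0882], 0.4)]
lever_pivot [([0.6525, 0.0806, 0.0811], 0.91)]
lever_tip [([0.6603, 0.0782, 0.1423], 0.65)]
switch_tip [([0.6633, 0.1661, 0.1421], 0.48), ([0.6692, 0.3079, -0.0016], 0.47)]
blank [([0.4486, -0.2855, 0.0022], 0.72), ([0.57, 0.0006, 0.0221], 0.25)]
cup [([0.6623, -0.3175, -0.0036], 0.75), ([0.6503, 0.1224, 0.0846], 0.43)]
stack [([0.6703, 0.3062, -0.0001], 0.8), ([0.6653, 0.1674, 0.1418], 0.63)]
screwdriver [([0.5483, -0.509, -0.0022], 0.69)]
wrench [([0.5535, 0.4925, 0.0036], 0.87), ([0.6684, 0.306, -0.0035], 0.47)]
unit []
```

```bash
cat > h.py <<'E'
import numpy as np,cv2
from scipy.optimize import least_squares
def proj(s,P):
    P=np.atleast_2d(P); c=P@np.array(s["R"]).T+np.array(s["t"]); f=240/np.tan(np.radians(s["fov_y"])/2)
    return np.c_[s["cx"]+f*c[:,0]/c[:,2], s["cy"]+f*c[:,1]/c[:,2]]
def T(p,L,mm=True):
    L=np.atleast_2d(np.array(L,float))/1000; c,s=np.cos(p[2]),np.sin(p[2])
    return np.c_[p[0]+c*L[:,0]-s*L[:,1],p[1]+s*L[:,0]+c*L[:,1],L[:,2]]
LOC=dict(bay_mouth=(-65,-60,20),bay_roof=(-44,-60,50),control_face=(5,67.5,85.6),button_top=(-16.6,70,87.7),lever_pivot=(10,25,88),lever_tip=(15.5,25,142.7),switch_tip=(15.5,115,142.7),unit=(0,0,0))
UN=[[(-135,-110,20),(-135,-10,20),(-83,-10,20),(-83,-110,20)],[(-65,-88.5,20),(-65,-88.5,44),(-44,-88.5,44),(50,-88.5,44)],[(-65,-31.5,20),(-65,-31.5,44),(-44,-31.5,44),(50,-31.5,44)],[(-44,-110,50),(-44,-10,50),(60,-10,50)],[(-50,-10,60),(-50,145,60),(60,145,111.3),(60,-10,111.3),(-50,-10,60)],[(-16.6,61,87.7),(-16.6,79,87.7)],[(10,25,88),(15.5,25,142.7)],[(10,115,88),(15.5,115,142.7)]]
CA=[[(50,27,20),(50,-27,20),(-50,-27,20),(-50,27,20),(50,27,20)],[(50,27,0),(50,-27,0),(-50,-27,0),(-50,27,0)]]
def draw(s,im,p,S,col,k=1,o=(0,0)):
    for l in S:
        q=((proj(s,T(p,l))-o)*k*8).astype(int)
        cv2.polylines(im,[q.reshape(-1,1,2).astype(np.int32)],False,col,1,cv2.LINE_AA,3)
E
python3 - <<'E'
from h import *; from bench import cams,models
obs=[]
for n in ("side","top"):
    s=cams.snapshot(n)
    S=globals().setdefault("S",{}); S[n]=s
    for l in LOC:
        r=models.pinpoint(s,l)
        if r and r[0]["p"]>.35: obs.append((LOC[l],r[0]["position"]))
L=np.array([o[0] for o in obs]);W=np.array([o[1] for o in obs])
f=least_squares(lambda p:(T(p,L)-W)[:,:2].ravel()*1e3,[.65,.05,0],loss="soft_l1",f_scale=4)
print("unit",f.x); print(np.round((T(f.x,L)-W)*1e3,1).tolist())
ca=[.4214,.339,.55]
for n,s in S.items():
    a=s["pixels"][:,:,::-1].copy()
    draw(s,a,f.x,UN,(0,0,255)); draw(s,a,ca,CA,(0,0,255))
    cv2.imwrite(f"pics/o_{n}.png",a)
E
```

```text
unit [ 0.64229242  0.05627088 -0.08053312]
[[2.2, 1.0, -4.9], [-6.7, -0.2, -3.1], [-31.6, -40.5, -56.1], [-0.3, 4.0, 1.1], [1.5, -1.6, 0.5], [1.9, 2.7, 1.3], [-3.2, 1.6, 2.0], [2.0, -2.4, -1.6], [-0.7, 1.1, 2.5], [-0.7, -1.3, -0.9], [-1.0, -3.3, -2.6], [-0.9, -2.6, 8.5], [0.9, 2.0, -0.5], [5.9, 3.3, 1.9], [3.4, 0.8, -2.1]]
```

View pics/o_side.png

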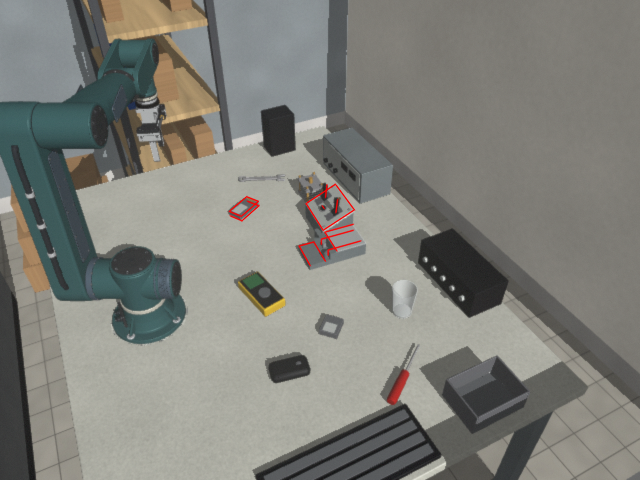

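View pics/o_top.png

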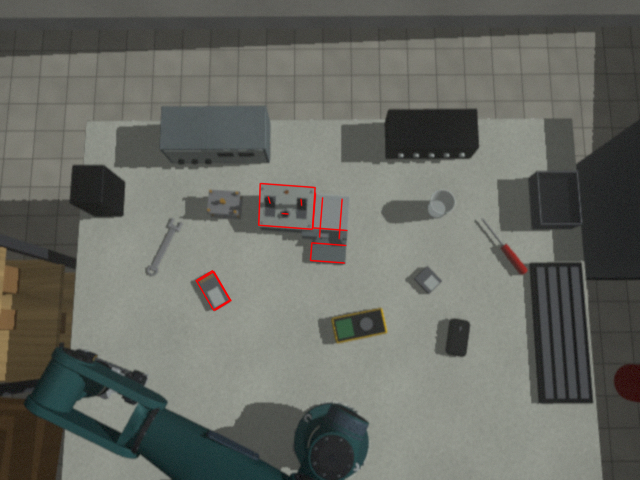

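```bash
cat >> h.py <<'E'
def tile(s,c,k,w,h,items):
    o=np.array([c[0]-w/k/2,c[1]-h/k/2]).astype(int)
    a=s["pixels"][o[1]:o[1]+h//k,o[0]:o[0]+w//k,::-1]
    a=cv2.resize(a,None,fx=k,fy=k,interpolation=cv2.INTER_CUBIC)
    for p,S,col in items: draw(s,a,p,S,col,k,o-.5)
    return a
E
python3 - <<'E'
from h import *; from bench import cams
u=[0.6423,0.0563,-0.0805]; ca=[.4214,.339,.55]
st,ss=cams.snapshot("top"),cams.snapshot("side")
it=[(u,UN,(0,0,255)),(ca,CA,(0,0,255))]
m=np.vstack([np.hstack([tile(st,(303,223),5,500,420,it),tile(ss,(332,222),5,300,420,it)][:2]),
 np.hstack([tile(st,(214,290),5,400,180,it)[:180],tile(ss,(244,208),5,400,180,it)[:180]])])
cv2.imwrite("pics/m1.png",m)
E
```

```text
(no output)
```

View pics/m1.png

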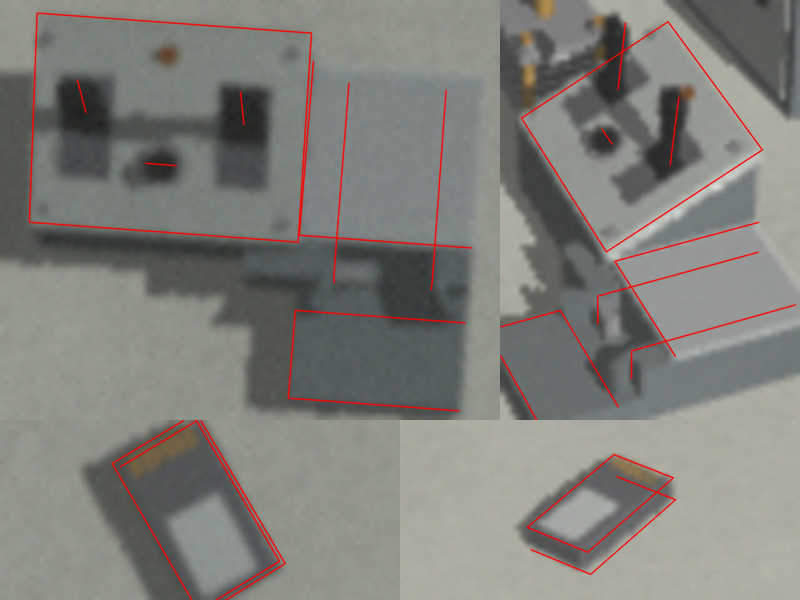

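```bash
cat >> h.py <<'E'
from scipy.optimize import minimize
from scipy.ndimage import map_coordinates,gaussian_filter
def refine(shots,p,segs,sig=1.0,d0=.004,a0=.03):
    G=[]
    for s in shots:
        g=cv2.cvtColor(s["pixels"],cv2.COLOR_RGB2GRAY).astype(float); g=gaussian_filter(g,sig)
        G.append(np.gradient(g))
    def cost(q):
        c=0
        for s,(gy,gx) in zip(shots,G):
            for l in segs:
                for a,b in zip(l[:-1],l[1:]):
                    L=np.array(a)+np.linspace(.06,.94,40)[:,None]*(np.array(b)-np.array(a))
                    P=proj(s,T(q,L)); t=P[-1]-P[0]; n=np.array([-t[1],t[0]]); ln=np.linalg.norm(n); n/=ln+1e-9
                    v=map_coordinates(gx,P.T[::-1],order=1)*n[0]+map_coordinates(gy,P.T[::-1],order=1)*n[1]
                    c-=min(abs(v.mean()),12)*ln
        return c
    best=None
    for dx in(-d0,0,d0):
        for dy in(-d0,0,d0):
            x0=np.array(p)+[dx,dy,0]
            sim=x0+np.vstack([np.zeros(3),np.diag([.003,.003,a0])])
            r=minimize(cost,x0,method="Nelder-Mead",options=dict(initial_simplex=sim,xatol=1e-5))
            if best is None or r.fun<best.fun: best=r
    return best.x
US=[UN[4],[(-44,-110,50),(-44,-10,50)],[(-44,-110,50),(60,-110,50)],[(-135,-110,20),(-135,-10,20)],[(-135,-110,20),(-83,-110,20)]]
E
python3 - <<'E'
from h import *; from bench import cams
u=[0.6423,0.0563,-0.0805]; ca=[.4214,.339,.55]
st,ss=cams.snapshot("top"),cams.snapshot("side")
for n,S in(("both",[st,ss]),("top",[st]),("side",[ss])):
    print(n,np.round(refine(S,u,US),4),np.round(refine(S,ca,CA[:1]),4))
E
```

```text
both [ 0.6364  0.057  -0.0841] [0.4278 0.3353 0.5623]
top [ 0.6397  0.0546 -0.1138] [0.4274 0.3375 0.5722]
side [ 0.6381  0.0487 -0.0127] [0.4159 0.3506 0.4869]
```

```bash
cat >> h.py <<'E'
U=np.array([.640,.0555,-.085])
def go(o,X,yaw):
    """tool-axis shift mm and turn deg from state o to world TCP X, yaw"""
    from scipy.spatial.transform import Rotation as R
    r=R.from_euler("xyz",o["ee_rot"]); d=r.inv().apply(np.array(X)-o["tool_pos"])*1e3
    dy=(yaw-o["ee_rot"][2]+np.pi)%(2*np.pi)-np.pi
    return np.round(d,1),round(-np.degrees(dy),1)
def where(o,u): 
    d=o["tool_pos"]-[u[0],u[1],0]; c,s=np.cos(u[2]),np.sin(u[2])
    return np.round([1e3*(c*d[0]+s*d[1]),1e3*(-s*d[0]+c*d[1]),1e3*d[2]],1)
E
python3 - <<'E'
from h import *; from bench import robot
o=robot.get_obs(); print(o["time"],go(o,T(U,(-14,70,150))[0],np.pi+U[2]))
E
```

```text
2.7 (array([-542.9, -202.6,   55.5]), np.float64(-16.4))
```

Emit:
{"method": "step_arm", "body": {
  "series": [
    [-1, -60, -22, 0, -2],
    [-1, -120, -45, 0, -4],
    [-1, -180, -67, 0, -6],
    [-1, -240, -90, 0, -8],
    [-1, -300, -112, 0, -10],
    [-1, -360, -135, 0, -12],
    [-1, -420, -157, 0, -14],
    [-1, -480, -180, 0, -16.4],
    [-1, -543, -203, 0, -16.4],
    [-1, -543, -203, 0, -16.4],
    [-1, -543, -203, 45, -16.4],
    [-1, -543, -203, 75, -16.4],
    [-1, -543, -203, 85, -16.4],
    [-1, -543, -203, 85, -16.4]
  ]
}}

```text
time: 4.45
tool_pos: [0.6315, 0.1268, 0.1205]
ee_rot: [3.141, -0.001, 3.057]
wrist_force: [0.7, 0.2, 0.0]
width: 0.0011
```

Run:
```python
from h import *; from bench import robot,cams
o=robot.get_obs(); print(o["time"],where(o,U),o["ee_rot"],o["wrist_force"],go(o,T(U,(-14,70,86))[0],np.pi+U[2]))
st,ss=cams.snapshot("top"),cams.snapshot("side")
it=[(U,UN,(0,0,255))]
cv2.imwrite("pics/m2.png",np.hstack([tile(st,(303,223),5,400,400,it),tile(ss,(332,212),5,400,400,it)]))
```

```text
4.45 [-14.5  70.3 120.5] [ 3.14139464e+00 -6.15964690e-04  3.05691288e+00] [0.66529746 0.19805757 0.01665821] (array([-0.5, -0.3, 34.5]), np.float64(0.0))
```

View pics/m2.png

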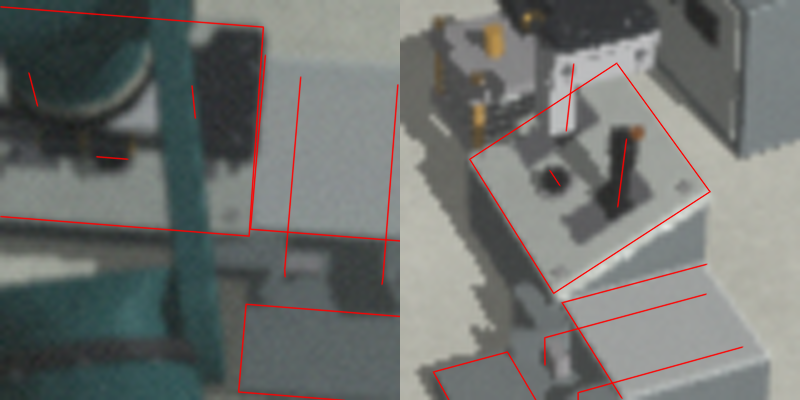

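Emit:
{"method": "step_arm", "body": {
  "series": [
    [-1, 0, 0, 20, 0],
    [-1, 0, 0, 29, 0],
    [-1, 0, 0, 31, 0],
    [-1, 0, 0, 33, 0],
    [-1, 0, 0, 34, 0],
    [-1, 0, 0, 34, 0]
  ]
}}

```text
time: 5.3
tool_pos: [0.6329, 0.126, 0.0875]
ee_rot: [3.141, 0.003, 3.056]
wrist_force: [1.3, 0.6, 3.8]
width: 0.0003
```

Emit:
{"method": "step_arm", "body": {
  "series": [
    [-1, -0.5, 0, 1.5, 0],
    [-1, -1, 0, 3, 0],
    [-1, -1, 0, 4, 0],
    [-1, -1, 0, 4, 0]
  ]
}}

```text
time: 5.8
tool_pos: [0.6343, 0.1259, 0.0843]
ee_rot: [3.141, 0.004, 3.056]
wrist_force: [0.0, -0.5, 7.2]
width: 0.0005
```

Run:
```python
from h import *; from bench import robot,cams,models
o=robot.get_obs(); print(o["time"],where(o,U),o["wrist_force"])
ss=cams.snapshot("side")
for l in("lever_tip","switch_tip","button_top"):
  print(l,[(where(dict(tool_pos=d["position"]),U),round(d["p"],2)) for d in models.pinpoint(ss,l)[:2]])
```

```text
5.8 [-11.7  69.6  84.3] [ 3.00914482e-03 -4.83618261e-01  7.20421340e+00]Traceback (most recent call last):
  File "<stdin>", line 5, in <module>
  File "h.py", line 56, in where
    d=o["tool_pos"]-[u[0],u[1],0]; c,s=np.cos(u[2]),np.sin(u[2])
      ~~~~~~~~~~~~~^~~~~~~~~~~~~~
TypeError: unsupported operand type(s) for -: 'list' and 'list'
```

```bash
sed -i 's/d=o\["tool_pos"\]-\[/d=np.array(o["tool_pos"])-[/' h.py
python3 - <<'E'
from h import *; from bench import robot,cams,models
ss=cams.snapshot("side")
for l in("lever_tip","switch_tip","button_top"):
  print(l,[(where(dict(tool_pos=d["position"]),U),round(d["p"],2)) for d in models.pinpoint(ss,l)[:2]])
print(robot.get_obs()["wrist_force"])
E
```

```text
lever_tip [(array([-35.4,  25.7, 118. ]), 0.56)]
switch_tip [(array([13.6, 21.2, 85.1]), 0.33)]
button_top [(array([  9.7, 256.5,   1.1]), 0.49)]
[ 0.90619117 -1.24275279  8.88879276]
```

Emit:
{"method": "step_arm", "body": {
  "series": [
    [-1, 0, 0, -40, 0],
    [-1, 0, 0, -100, 0],
    [-1, 0, 0, -120, 0]
  ]
}}

```text
time: 6.48
tool_pos: [0.6336, 0.1262, 0.206]
ee_rot: [3.141, 0.004, 3.056]
wrist_force: [0.8, -0.6, -0.6]
width: 0.0007
```

Run:
```python
from h import *; from bench import robot,cams
ca=np.array([.424,.338,.56])
o=robot.get_obs(); print(o["time"],where(o,U),go(o,T(ca,(-36,0,60))[0],np.pi+ca[2]))
```

```text
6.475 [-12.4  69.9 206. ] (array([256.2, 171.4, 145.2]), np.float64(-37.0))
```

Emit:
{"method": "step_arm", "body": {
  "series": [
    [1, 50, 34, 0, -7],
    [1, 100, 68, 0, -15],
    [1, 150, 102, 0, -23],
    [1, 200, 136, 0, -30],
    [1, 256, 171, 0, -37],
    [1, 256, 171, 40, -37],
    [1, 256, 171, 90, -37],
    [1, 256, 171, 130, -37],
    [1, 256, 171, 145, -37],
    [1, 256, 171, 145, -37]
  ]
}}

```text
time: 7.72
tool_pos: [0.3916, 0.3176, 0.0562]
ee_rot: [3.141, -0.003, -2.581]
wrist_force: [1.0, 0.5, -0.0]
width: 0.0934
```

Run:
```python
from h import *; from bench import robot,cams,models
ca=np.array([.424,.338,.56])
o=robot.get_obs(); print(o["time"],where(o,ca),o["ee_rot"],o["width"],o["wrist_force"])
st,ss=cams.snapshot("top"),cams.snapshot("side")
for s in(st,ss): print([(l,[(np.round(d["position"],4),round(d["p"],2)) for d in models.pinpoint(s,l)[:1]]) for l in("cassette","cassette_nose")])
J=[[(0,-60,z),(0,60,z)] for z in (60,)]
it=[(ca,CA,(0,0,255)),(ca,[[(-36,-47,60),(-36,47,60)]],(0,255,0))]
cv2.imwrite("pics/m3.png",np.hstack([tile(st,(214,285),5,400,400,it),tile(ss,(240,200),5,400,400,it)]))
```

```text
7.725 [-38.3  -0.   56.2] [ 3.14147777 -0.00347694 -2.58145764] 0.09344625221585905 [ 0.95730702  0.53230566 -0.04980914]
[('cassette', []), ('cassette_nose', [(array([0.4641, 0.3655, 0.0098]), 0.54)])]
[('cassette', [(array([0.4224, 0.3343, 0.0009]), 0.76)]), ('cassette_nose', [(array([0.4646, 0.3629, 0.0109]), 0.55)])]
```

View pics/m3.png

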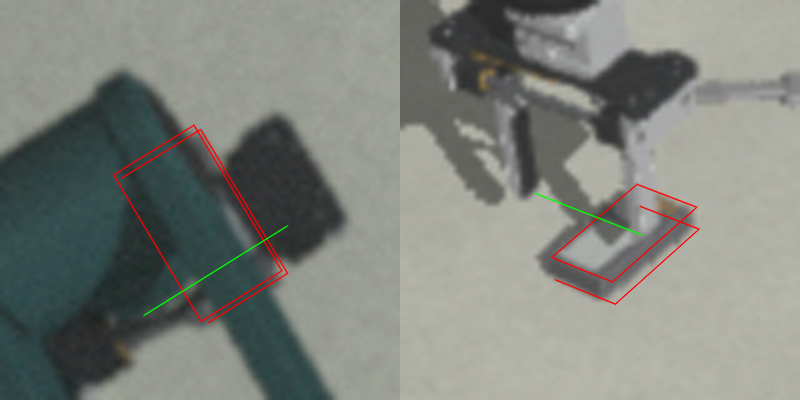

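Emit:
{"method": "step_arm", "body": {
  "series": [
    [1, 0, 0, 30, 0],
    [1, 0, 0, 48, 0],
    [1, 0, 0, 52, 0],
    [1, 0, 0, 52, 0],
    [-1, 0, 0, 52, 0],
    [-1, 0, 0, 52, 0],
    [-1, 0, 0, 52, 0],
    [-1, 0, 0, 52, 0],
    [-1, 0, 0, 52, 0]
  ]
}}

```text
time: 9.15
tool_pos: [0.3923, 0.3184, 0.0056]
ee_rot: [3.141, -0.0, -2.581]
wrist_force: [-1.4, 0.9, 0.4]
width: 0.0541
```

Emit:
{"method": "step_arm", "body": {
  "series": [
    [-1, 0, 0, -20, 0],
    [-1, 0, 0, -70, 0],
    [-1, 0, 0, -90, 0]
  ]
}}

```text
time: 9.52
tool_pos: [0.3938, 0.3188, 0.0982]
ee_rot: [-3.141, 0.004, -2.581]
wrist_force: [0.2, -0.6, -1.0]
width: 0.0538
```

Run:
```python
from h import *; from bench import robot,cams
o=robot.get_obs(); print(o["time"],o["width"],o["wrist_force"],go(o,T(U,(-190,-60,60))[0],np.pi+U[2]))
```

```text
9.525 0.05381447899432633 [ 0.1976867  -0.58872466 -1.01520355] (array([ 119.4, -287.6,   37.8]), np.float64(37.0))
```

Emit:
{"method": "step_arm", "body": {
  "series": [
    [-1, 8, -20, 0, 2],
    [-1, 25, -60, 0, 7],
    [-1, 45, -110, 0, 14],
    [-1, 66, -160, 0, 21],
    [-1, 87, -210, 0, 28],
    [-1, 106, -255, 0, 34],
    [-1, 119, -288, 0, 37],
    [-1, 119, -288, 20, 37],
    [-1, 119, -288, 38, 37],
    [-1, 119, -288, 38, 37],
    [-1, 119, -288, 38, 37]
  ]
}}

```text
time: 10.9
tool_pos: [0.445, 0.011, 0.0579]
ee_rot: [-3.142, 0.0, 3.056]
wrist_force: [0.4, 0.3, -1.3]
width: 0.0536
```

Run:
```python
from h import *; from bench import robot,cams,models
o=robot.get_obs(); print(o["time"],where(o,U),o["ee_rot"],o["width"],o["wrist_force"])
st,ss=cams.snapshot("top"),cams.snapshot("side")
for s in(st,ss):
  for l in("cassette","cassette_nose","bay_mouth","bay_roof","lever_pivot","lever_tip"):
    print(l,[(where(dict(tool_pos=d["position"]),U),round(d["p"],2)) for d in models.pinpoint(s,l)[:1]])
ca=[*o["tool_pos"][:2],o["ee_rot"][2]-np.pi]
C2=[[(x+36,y,z+1e3*o["tool_pos"][2]-5.6) for x,y,z in l] for l in CA]
it=[(U,UN[:4],(0,0,255)),(ca,C2,(0,255,0))]
cv2.imwrite("pics/m4.png",np.hstack([tile(st,(325,250),5,400,500,it),tile(ss,(312,245),5,400,500,it)]))
```

```text
10.9 [-190.5  -60.9   57.9] [-3.14152697e+00  4.75703251e-04  3.05616038e+00] 0.0536359087456997 [ 0.41428902  0.33808117 -1.27837921]
cassette [(array([-161.9, -357.4,    1.7]), 0.21)]
cassette_nose []
bay_mouth [(array([-65.2, -54.3,  22. ]), 0.74)]
bay_roof [(array([-41.3, -60. ,  45.9]), 0.68)]
lever_pivot [(array([11.5, 26.4, 85. ]), 0.72)]
lever_tip [(array([-35.4,  22.5, 116.6]), 0.59)]
cassette [(array([-154.1,  -68. ,   52. ]), 0.72)]
cassette_nose [(array([-105.5,  -62.4,   63.4]), 0.66)]
bay_mouth [(array([-62.1, -58.2,  23.9]), 0.96)]
bay_roof [(array([-38.6, -57.6,  48.5]), 0.75)]
lever_pivot [(array([12.3, 21.2, 87.2]), 0.66)]
lever_tip [(array([-33.9,  23.2, 115.8]), 0.43)]
```

View pics/m4.png

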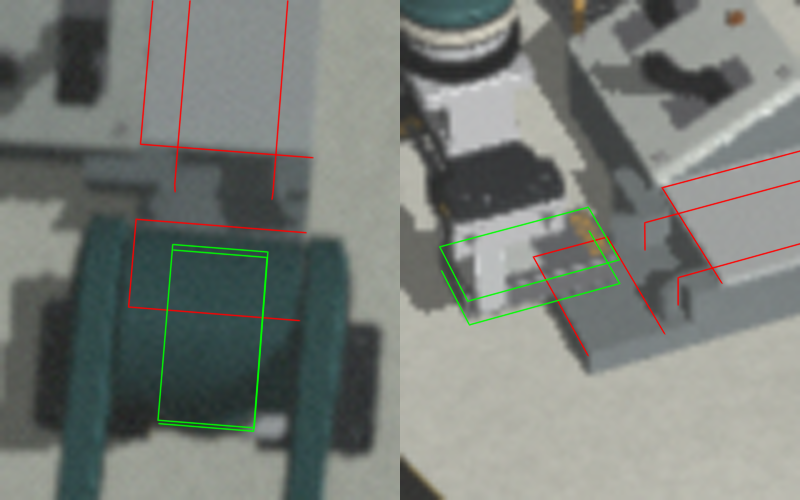

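Emit:
{"method": "step_arm", "body": {
  "series": [
    [-1, 0, 1, 15, 0],
    [-1, 0, 1, 28, 0],
    [-1, 0, 1, 30, 0],
    [-1, 0, 1, 30, 0]
  ]
}}

```text
time: 12.1
tool_pos: [0.4445, 0.012, 0.027]
ee_rot: [3.142, -0.001, 3.056]
wrist_force: [0.2, 0.7, -1.1]
width: 0.0538
```

Emit:
{"method": "step_arm", "body": {
  "series": [
    [-1, -5, 0, 0, 0],
    [-1, -10, 0, 0, 0],
    [-1, -15, 0, 0, 0],
    [-1, -20, 0, 0, 0],
    [-1, -25, 0, 0, 0],
    [-1, -30, 0, 0, 0],
    [-1, -35, 0, 0, 0],
    [-1, -35, 0, 0, 0]
  ]
}}

```text
time: 13.1
tool_pos: [0.4801, 0.009, 0.0275]
ee_rot: [3.141, 0.0, 3.056]
wrist_force: [-1.6, 0.2, -2.2]
width: 0.054
```

Emit:
{"method": "step_arm", "body": {
  "series": [
    [-1, -3, 0, 0, 0],
    [-1, -6, 0, 0, 0],
    [-1, -9, 0, 0, 0],
    [-1, -12, 0, 0, 0],
    [-1, -15, 0, 0, 0],
    [-1, -15, 0, 0, 0]
  ]
}}

```text
time: 13.85
tool_pos: [0.4949, 0.0077, 0.0275]
ee_rot: [3.142, 0.0, 3.056]
wrist_force: [-0.2, 0.2, -1.0]
width: 0.0533
```

Emit:
{"method": "step_arm", "body": {
  "series": [
    [-1, -4, 0, 0, 0],
    [-1, -8, 0, 0, 0],
    [-1, -12, 0, 0, 0],
    [-1, -16, 0, 0, 0],
    [-1, -20, 0, 0, 0],
    [-1, -20, 0, 0, 0]
  ]
}}

```text
time: 14.6
tool_pos: [0.5149, 0.006, 0.0275]
ee_rot: [3.142, 0.0, 3.056]
wrist_force: [0.1, 0.6, -2.3]
width: 0.054
```

Run:
```python
from h import *; from bench import robot,cams,models
o=robot.get_obs(); print(o["time"],where(o,U),o["ee_rot"],o["width"],o["wrist_force"])
st,ss=cams.snapshot("top"),cams.snapshot("side")
for s in(st,ss):
  for l in("cassette","cassette_nose","bay_mouth"):
    print(l,[(where(dict(tool_pos=d["position"]),U),round(d["p"],2)) for d in models.pinpoint(s,l)[:1]])
ca=[*o["tool_pos"][:2],o["ee_rot"][2]-np.pi]
C2=[[(x+36,y,z+1e3*o["tool_pos"][2]-5.6) for x,y,z in l] for l in CA]
it=[(U,UN[:4],(0,0,255)),(ca,C2,(0,255,0))]
cv2.imwrite("pics/m5.png",np.hstack([tile(st,(325,230),5,300,500,it),tile(ss,(315,235),5,500,500,it)]))
```

```text
14.6 [-120.5  -60.    27.5] [3.14151251e+00 9.03941779e-05 3.05598829e+00] 0.05397182766332277 [ 0.10181616  0.64756686 -2.30006695]
cassette []
cassette_nose []
bay_mouth []
cassette [(array([-85.2, -65. ,  17.7]), 0.5)]
cassette_nose [(array([-38.4, -60.7,  31.3]), 0.7)]
bay_mouth [(array([-59.8, -60.4,  20.3]), 0.61)]
```

View pics/m5.png

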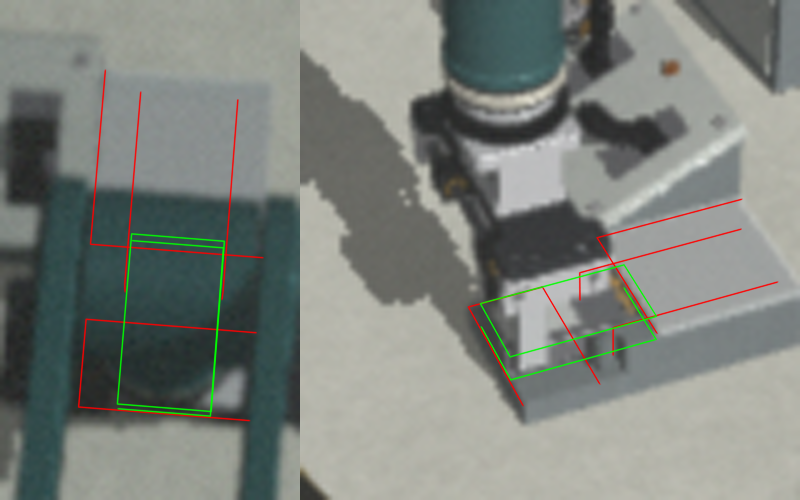

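Emit:
{"method": "step_arm", "body": {
  "series": [
    [-1, -4, 0, 0, 0],
    [-1, -8, 0, 0, 0],
    [-1, -12, 0, 0, 0],
    [-1, -16, 0, 0, 0],
    [-1, -20, 0, 0, 0],
    [-1, -23, 0, 0, 0],
    [-1, -23, 0, 0, 0]
  ]
}}

```text
time: 15.88
tool_pos: [0.5377, 0.004, 0.0274]
ee_rot: [3.141, 0.0, 3.056]
wrist_force: [-0.3, 0.5, -1.8]
width: 0.0538
```

Emit:
{"method": "step_arm", "body": {
  "series": [
    [-1, 0, 0, 1.5, 0],
    [0.4, 0, 0, 1.5, 0],
    [0.4, 0, 0, 1.5, 0],
    [0.4, 0, 0, 1.5, 0],
    [0.4, 0, 0, -10, 0],
    [0.4, 0, 0, -40, 0],
    [0.4, 0, 0, -60, 0],
    [-1, 38, 0, -60, 10],
    [-1, 42, 0, -60, 20],
    [-1, 42, 0, -60, 30],
    [-1, 42, 0, -60, 40],
    [-1, 42, 0, -60, 50],
    [-1, 42, 0, -60, 60],
    [-1, 42, 0, -60, 70],
    [-1, 42, 0, -60, 80],
    [-1, 42, 0, -60, 90],
    [-1, 42, 0, -60, 90]
  ]
}}

```text
time: 18.0
tool_pos: [0.496, 0.0076, 0.0884]
ee_rot: [3.14, -0.0, 1.487]
wrist_force: [0.3, -0.1, -0.5]
width: 0.0006
```

Run:
```python
from h import *; from bench import robot,cams,models
o=robot.get_obs(); print(o["time"],where(o,U),o["ee_rot"],o["width"],o["wrist_force"],go(o,T(U,(-138,-60,33))[0],np.pi/2+U[2]))
st,ss=cams.snapshot("top"),cams.snapshot("side")
for s in(st,ss):
  for l in("cassette","bay_mouth","lever_tip"):
    print(l,[(where(dict(tool_pos=d["position"]),U),round(d["p"],2)) for d in models.pinpoint(s,l)[:1]])
ca=T(U,(-98+36,-60,0))[0]; ca[2]=U[2]
C2=[[(x,y,z+20) for x,y,z in l] for l in CA]
it=[(U,UN[:4],(0,0,255)),(ca,C2,(0,255,0))]
cv2.imwrite("pics/m6.png",np.hstack([tile(st,(325,230),5,300,500,it),tile(ss,(315,235),5,500,500,it)]))
```

```text
18.0 [-139.4  -59.9   88.4] [ 3.14028046e+00 -3.38643669e-05  1.48729153e+00] 0.0005878683230496172 [ 0.32167635 -0.09827631 -0.46316439] (array([-0.1,  1.4, 55.4]), np.float64(0.1))
cassette []
bay_mouth []
lever_tip [(array([-33. ,  23.9, 118.4]), 0.42)]
cassette [(array([-65.1, -66.6,  20. ]), 0.85)]
bay_mouth [(array([-61.9, -59.7,  18.5]), 0.91)]
lever_tip [(array([-37.2,  24.2, 115.6]), 0.39)]
```

View pics/m6.png

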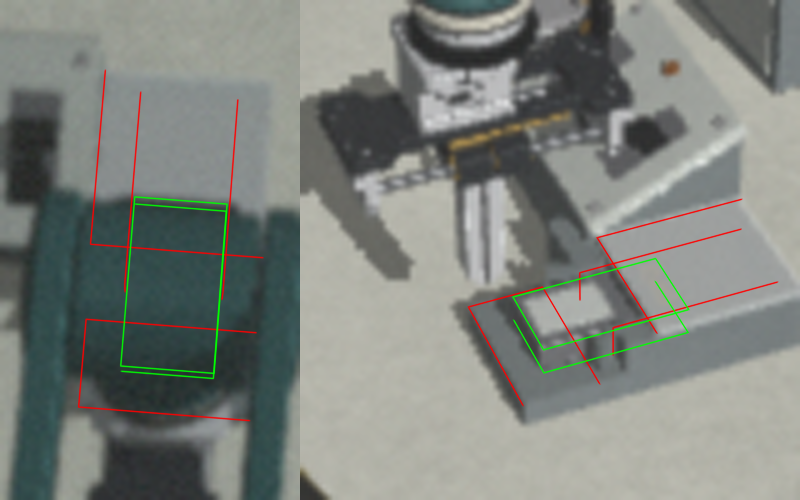

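Emit:
{"method": "step_arm", "body": {
  "series": [
    [-1, 0, 0, 30, 0],
    [-1, 0, 0, 55, 0],
    [-1, 0, 0, 59, 0],
    [-1, 0, 5, 59, 0],
    [-1, 0, 10, 59, 0],
    [-1, 0, 15, 59, 0],
    [-1, 0, 20, 59, 0],
    [-1, 0, 25, 59, 0],
    [-1, 0, 30, 59, 0],
    [-1, 0, 30, 59, 0]
  ]
}}

```text
time: 19.65
tool_pos: [0.5263, 0.005, 0.0284]
ee_rot: [3.14, -0.0, 1.485]
wrist_force: [0.3, -0.9, -1.1]
width: 0.0004
```

Emit:
{"method": "step_arm", "body": {
  "series": [
    [-1, 0, 5, 0, 0],
    [-1, 0, 10, 0, 0],
    [-1, 0, 15, 0, 0],
    [-1, 0, 20, 0, 0],
    [-1, 0, 25, 0, 0],
    [-1, 0, 30, 0, 0],
    [-1, 0, 35, 0, 0],
    [-1, 0, 39, 0, 0],
    [-1, 0, 39, 0, 0]
  ]
}}

```text
time: 20.78
tool_pos: [0.565, 0.0017, 0.0286]
ee_rot: [3.141, -0.0, 1.485]
wrist_force: [-0.5, -0.4, 1.0]
width: 0.0004
```

Emit:
{"method": "step_arm", "body": {
  "series": [
    [-1, 0, 2, 0, 0],
    [-1, 0, 4, 0, 0],
    [-1, 0, 6, 0, 0],
    [-1, 0, 6, 0, 0]
  ]
}}

```text
time: 21.28
tool_pos: [0.5706, 0.0012, 0.0286]
ee_rot: [3.141, -0.0, 1.485]
wrist_force: [-0.2, 0.3, 1.1]
width: 0.0001
```

Emit:
{"method": "step_arm", "body": {
  "series": [
    [-1, 0, 1, 0, 0],
    [-1, 0, 2, 0, 0],
    [-1, 0, 3, 0, 0],
    [-1, 0, 3, 0, 0]
  ]
}}

```text
time: 21.78
tool_pos: [0.5735, 0.001, 0.0285]
ee_rot: [3.141, -0.0, 1.485]
wrist_force: [-2.1, 0.2, 1.5]
width: 0.0003
```

Emit:
{"method": "step_arm", "body": {
  "series": [
    [-1, 0, 1, 0, 0],
    [-1, 0, 2, 0, 0],
    [-1, 0, 2, 0, 0]
  ]
}}

```text
time: 22.15
tool_pos: [0.5745, 0.0009, 0.0285]
ee_rot: [-3.14, -0.0, 1.485]
wrist_force: [-5.0, 0.2, 4.3]
width: 0.0004
```

Emit:
{"method": "step_arm", "body": {
  "series": [
    [-1, 0, 1.5, 0, 0],
    [-1, 0, 3, 0, 0],
    [-1, 0, 3, 0, 0],
    [-1, 0, 3, 0, 0]
  ]
}}

```text
time: 22.65
tool_pos: [0.5746, 0.0009, 0.0284]
ee_rot: [-3.133, 0.0, 1.485]
wrist_force: [-12.4, -0.1, 8.7]
width: 0.0006
```

Run:
```python
from h import *; from bench import robot
o=robot.get_obs(); print(o["time"],where(o,U),o["wrist_force"])
```

```text
22.65 [-60.5 -60.   28.4] [-12.35437847  -0.05137155   8.74721045]
```

Emit:
{"method": "step_arm", "body": {
  "series": [
    [-1, 0, -5, 0, 0],
    [-1, 0, -10, -20, 0],
    [-1, 0, -40, -70, 0],
    [-1, 0, -100, -110, 0],
    [-1, 0, -160, -120, 0],
    [-1, 0, -200, -120, 0],
    [-1, 0, -200, -120, 0]
  ]
}}

```text
time: 23.52
tool_pos: [0.3782, 0.0179, 0.1505]
ee_rot: [3.136, -0.0, 1.486]
wrist_force: [0.7, 0.6, -0.8]
width: 0.0007
```

Run:
```python
from h import *; from bench import robot,cams,models
o=robot.get_obs(); print(o["time"],where(o,U),o["wrist_force"])
st,ss=cams.snapshot("top"),cams.snapshot("side")
for s in(st,ss):
  for l in("cassette","cassette_nose","bay_mouth","lever_tip","bay_roof","lever_pivot","button_top","control_face"):
    print(l,[(where(dict(tool_pos=d["position"]),U),round(d["p"],2)) for d in models.pinpoint(s,l)[:1]])
U2=U+[.002,0,0]
ca=T(U2,(0,-60,0))[0]; ca[2]=U[2]
C2=[[(x,y,z+20) for x,y,z in l] for l in CA[:1]]
it=[(U2,UN[3:]+[[(10,25,88),(-36,25,118)]],(0,0,255)),(ca,C2,(0,255,0))]
cv2.imwrite("pics/m7.png",np.hstack([tile(st,(315,220),6,390,500,it),tile(ss,(330,225),6,410,500,it)[:,:]]))
```

```text
23.525 [-257.7  -59.7  150.5] [ 0.68508655  0.60781915 -0.82063356]
cassette [(array([  4.6, -57.3,  19. ]), 0.51)]
cassette_nose []
bay_mouth [(array([-65.8, -57.3,  20.9]), 0.88)]
lever_tip [(array([-36.7,  21.4, 116.1]), 0.68)]
bay_roof [(array([-42.4, -60.7,  51.1]), 0.79)]
lever_pivot [(array([ 9.1, 28.9, 84.1]), 0.81)]
button_top [(array([1.3, 3.5, 0.4]), 0.49)]
control_face [(array([ 8.4, 69.1, 85.4]), 0.68)]
cassette [(array([  2.7, -64. ,  18.3]), 0.47)]
cassette_nose [(array([  53.2, -369.5,   -2. ]), 0.56)]
bay_mouth [(array([-62.6, -59.5,  22. ]), 0.64)]
lever_tip [(array([-34.4,  26.5, 114. ]), 0.52)]
bay_roof [(array([-38.5, -57.8,  54. ]), 0.81)]
lever_pivot [(array([13.3, 21.2, 86. ]), 0.84)]
button_top [(array([-35.9,  28.4, 117.4]), 0.6)]
control_face [(array([ 8.1, 71.5, 85.6]), 0.62)]
```

View pics/m7.png

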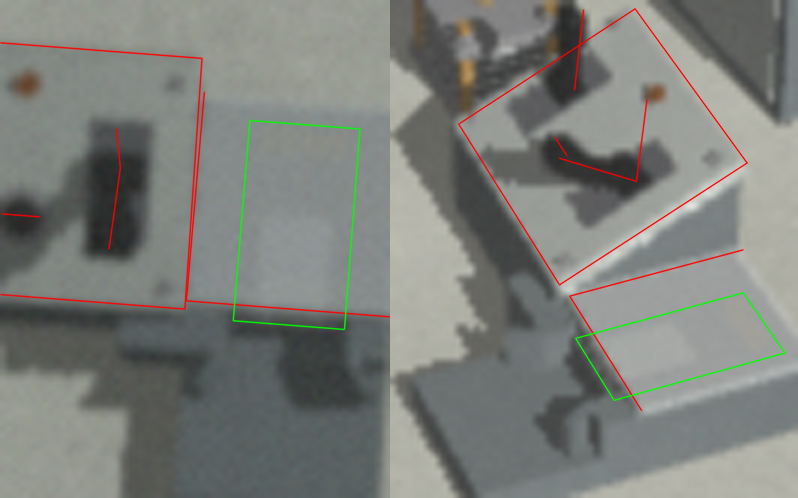

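```bash
sed -i 's/^U=.*/U=np.array([.642,.0555,-.085])/' h.py
python3 - <<'E'
from h import *; from bench import robot
o=robot.get_obs(); print(go(o,T(U,(-28,25,150))[0],np.pi+U[2]))
E
```

```text
(array([ 85.2, 230.8,  -1.5]), np.float64(-90.0))
```

Emit:
{"method": "step_arm", "body": {
  "series": [
    [-0.1, 9, 20, -10, -10],
    [-0.1, 18, 45, -10, -20],
    [-0.1, 27, 70, -10, -30],
    [-0.1, 36, 100, -10, -40],
    [-0.1, 45, 130, -10, -50],
    [-0.1, 54, 160, -10, -60],
    [-0.1, 63, 190, -10, -70],
    [-0.1, 75, 215, -10, -80],
    [-0.1, 85, 231, -10, -90],
    [-0.1, 85, 231, -2, -90],
    [-0.1, 85, 231, -2, -90]
  ]
}}

```text
time: 25.8
tool_pos: [0.6152, 0.0823, 0.149]
ee_rot: [-3.141, -0.003, 3.054]
wrist_force: [-0.5, 0.5, -0.3]
width: 0.0426
```

Run:
```python
from h import *; from bench import robot,cams
o=robot.get_obs(); print(o["time"],where(o,U),o["ee_rot"],o["width"],o["wrist_force"])
ss=cams.snapshot("side"); st=cams.snapshot("top")
it=[(U,UN[3:6]+[[(10,25,88),(-36,25,118)]],(0,0,255)),(U,[[(-28,y,z) for y,z in((4,180),(4,150),(46,150),(46,180))]],(0,255,0))]
cv2.imwrite("pics/m8.png",np.hstack([tile(st,(305,215),6,390,500,it),tile(ss,(325,200),6,410,500,it)]))
```

```text
25.8 [-28.9  24.5 149. ] [-3.14108638e+00 -3.05844980e-03  3.05357106e+00] 0.04256197792961715 [-0.51694894  0.54075824 -0.3239133 ]
```

View pics/m8.png

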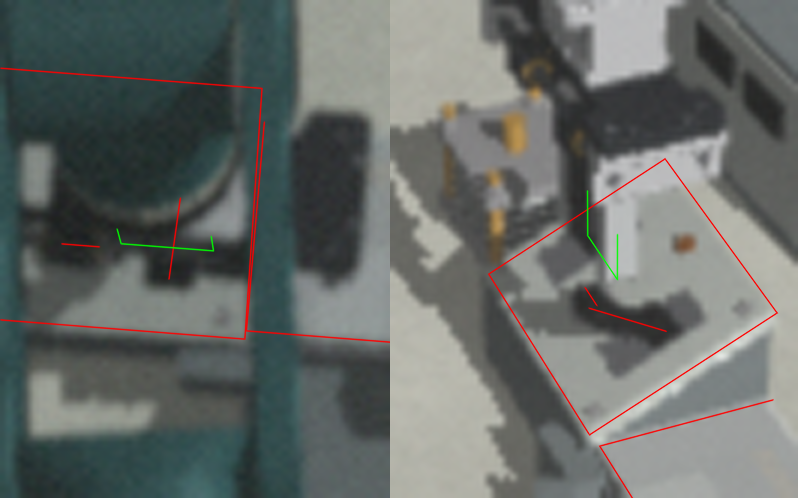

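Emit:
{"method": "step_arm", "body": {
  "series": [
    [-0.1, 0, 0.5, 25, 0],
    [-0.1, 0, 0.5, 45, 0],
    [-0.1, 0, 0.5, 54, 0],
    [-0.1, 0, 0.5, 54, 0],
    [-1, 0, 0.5, 54, 0],
    [-1, 0, 0.5, 54, 0],
    [-1, 0, 0.5, 54, 0],
    [-1, 0, 0.5, 54, 0]
  ]
}}

```text
time: 26.9
tool_pos: [0.6171, 0.0828, 0.0977]
ee_rot: [-3.141, 0.002, 3.056]
wrist_force: [-0.6, -0.5, 4.2]
width: 0.0235
```

Emit:
{"method": "step_arm", "body": {
  "series": [
    [-1, -2.5, 0, -3.5, 0],
    [-1, -5.5, 0, -7, 0],
    [-1, -9, 0, -10, 0],
    [-1, -12, 0, -12.5, 0],
    [-1, -16, 0, -15, 0],
    [-1, -20, 0, -17, 0],
    [-1, -24, 0, -18.5, 0],
    [-1, -28, 0, -19.5, 0],
    [-1, -32, 0, -20, 0],
    [-1, -37, 0, -20.5, 0],
    [-1, -41, 0, -20, 0],
    [-1, -41, 0, -20, 0]
  ]
}}

```text
time: 28.4
tool_pos: [0.6576, 0.0796, 0.1179]
ee_rot: [3.141, 0.001, 3.056]
wrist_force: [-4.8, -0.8, 4.2]
width: 0.0226
```

Run:
```python
from h import *; from bench import robot,cams,models
o=robot.get_obs(); print(o["time"],where(o,U),o["ee_rot"],o["width"],o["wrist_force"])
for n in("side","top"):
  s=cams.snapshot(n)
  for l in("lever_tip",): print(l,[(where(dict(tool_pos=d["position"]),U),round(d["p"],2)) for d in models.pinpoint(s,l)[:2]])
```

```text
28.4 [ 13.5  25.3 117.9] [3.14146041e+00 5.03528877e-04 3.05571080e+00] 0.022594958694029797 [-4.80289738 -0.84501252  4.20814667]
lever_tip [(array([ -1.5,  27.2, 142. ]), 0.38)]
lever_tip [(array([-1.000e-01,  2.340e+01,  1.406e+02]), 0.43), (array([  8.4, 252.9,  -0.9]), 0.42)]
```

Emit:
{"method": "step_arm", "body": {
  "series": [
    [-1, -3, 0, 0, 0],
    [-1, -5, 0, 0, 0],
    [-1, -5, 0, 0, 0],
    [-0.1, -4, 0, 0, 0],
    [-0.1, -4, 0, 0, 0],
    [-0.1, -4, 0, 0, 0]
  ]
}}

```text
time: 29.35
tool_pos: [0.6614, 0.0794, 0.116]
ee_rot: [3.141, -0.0, 3.056]
wrist_force: [-1.1, -0.9, 0.6]
width: 0.042
```

Run:
```python
from h import *; from bench import robot,cams,models
o=robot.get_obs(); print(o["time"],where(o,U),o["width"],o["wrist_force"])
for n in("side","top"):
  s=cams.snapshot(n)
  for l in("lever_tip",): print(l,[(where(dict(tool_pos=d["position"]),U),round(d["p"],2)) for d in models.pinpoint(s,l)[:2]])
```

```text
29.35 [ 17.3  25.5 116. ] 0.04195919970529298 [-1.11219703 -0.87880613  0.59827535]
lever_tip [(array([ 14.1,  24.6, 142.5]), 0.6)]
lever_tip [(array([ 13.9,  24.9, 144.9]), 0.65)]
```

Lever is up. Rise and back off, then check.

Emit:
{"method": "step_arm", "body": {
  "series": [
    [-0.1, 0, 0, -25, 0],
    [-0.1, 0, 0, -60, 0],
    [-0.1, 0, 0, -100, 0],
    [-0.1, 60, 0, -130, 0],
    [-0.1, 120, 0, -130, 0],
    [-0.1, 180, 0, -130, 0],
    [-0.1, 240, 0, -130, 0],
    [-0.1, 240, 0, -130, 0],
    [-0.1, 240, 0, -130, 0]
  ]
}}

```text
time: 30.68
tool_pos: [0.423, 0.0997, 0.2471]
ee_rot: [3.141, 0.002, 3.056]
wrist_force: [0.6, -0.4, 0.1]
width: 0.0424
```

Run:
```python
from h import *; from bench import robot,cams,models
o=robot.get_obs(); print(o["time"],where(o,U),o["width"],o["wrist_force"])
S=[cams.snapshot("top"),cams.snapshot("side")]
for s in S:
  for l in("lever_tip","switch_tip","button_top","cassette"): print(l,[(where(dict(tool_pos=d["position"]),U),round(d["p"],2)) for d in models.pinpoint(s,l)[:1]])
  for l in("blank","cup","stack","screwdriver","wrench"): print(l,[(np.round(d["position"],3),round(d["p"],2)) for d in models.pinpoint(s,l)[:1]])
cv2.imwrite("pics/m9.png",np.hstack([tile(S[0],(315,220),6,390,500,[]),tile(S[1],(330,215),6,410,500,[])]))
```

```text
30.675 [-222.    25.5  247.1] 0.0423860538990716 [ 0.55355506 -0.42335359  0.09123985]
lever_tip [(array([  54.9, -370.9,   -3.2]), 0.71)]
switch_tip [(array([ 12.9, 113.2, 141. ]), 0.58)]
button_top [(array([-17.3,  74.2,  85.9]), 0.42)]
cassette [(array([  2.3, -59.8,  21.9]), 0.57)]
blank [(array([ 0.445, -0.286,  0.002]), 0.89)]
cup [(array([ 0.666, -0.32 , -0.003]), 0.8)]
stack [(array([ 0.673,  0.306, -0.003]), 0.67)]
screwdriver [(array([ 0.549, -0.507, -0.001]), 0.76)]
wrench [(array([ 0.554,  0.492, -0.001]), 0.71)]
lever_tip [(array([ 15. ,  26.2, 143. ]), 0.57)]
switch_tip [(array([  9.9, 110.6, 142.2]), 0.46)]
button_top [(array([-18.2,  67.9,  91.3]), 0.53)]
cassette [(array([ -0.5, -61.5,  22.1]), 0.61)]
blank [(array([ 0.446, -0.281, -0.002]), 0.85)]
cup [(array([ 0.661, -0.317,  0.   ]), 0.84)]
stack [(array([ 0.644,  0.051, -0.   ]), 0.71)]
screwdriver [(array([0.641, 0.053, 0.002]), 0.7)]
wrench [(array([0.656, 0.079, 0.089]), 0.75)]
```

View pics/m9.png

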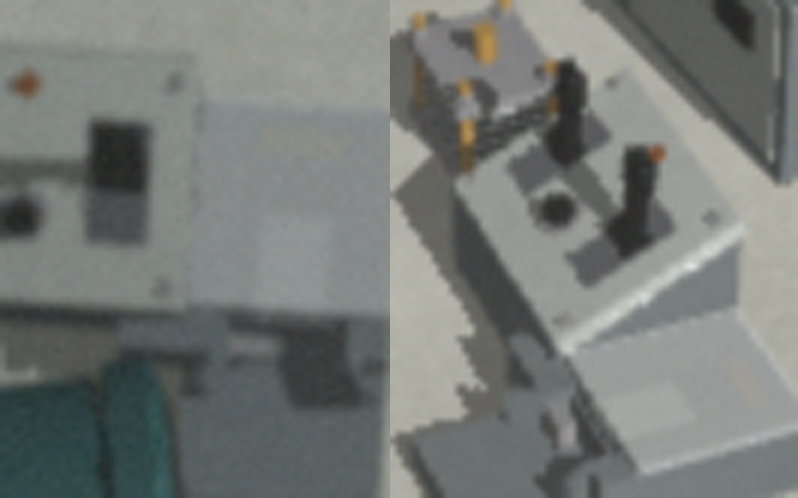

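Both levers are upright (side view, 570,110 and 640,190), and the button is out at (555,210). The bolt, a light bar at top view (255,345), is shot across behind the module under the roof. I'm handing in.

```bash
python3 -c "
from bench import robot
print(robot.close_job())"
```

```text
the job is handed in; nothing more can be done
None
```

The job is done and handed in at about 31 s of the 72 s allowed; no verdict was reported.

**What I did:**
- I pressed the test button with the closed fingers until the trip lever dropped; the wrist read about 7 N.
- I gripped the long module near its rear end, slid it contacts first into the bay, let go, and pushed it home with the closed fingers. It came to a firm stop at about 12 N.
- I gripped the dropped lever's paddle, lifted it along its arc, released it and backed the arm away.

**Last checks:**
- **Lever and switch:** both tips measured at the "up" position to within a few mm, for example the lever at u(15, 26, 143).
- **Module:** its centre measured at u(about 1, -60, 22), where fully home is u(0, -60, 20).
- **Button and bolt:** the button is out, and the bolt shows across the slot behind the module.
- **Loose items:** the blanking module and cup were where they started in both views. The stack, screwdriver and wrench agreed in the top view only.
- **Arm:** it is well clear, with wrist force near zero.

**Disagreements:**
- The networks gave a few clearly false hits: the top view's lever tip, and the side view's stack, screwdriver and wrench. I did not use those.
- The module's stop came about 2 mm deeper than my first estimate of the unit's position. I shifted the unit by 2 mm before handling the lever.
- At the first end of the lift the networks put the lever tip about 15 mm short of upright. I pushed it about 5 mm further before letting go, and it then read fully up.

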